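# Turn the painted plaster tile to dry its back

### The job

The painted side of the plaster tile is dry: pick up the spatula, slip its blade under the tile between the slats and flip the tile over onto the cork landing, so that it lies flat there with its bare white back up (do not touch the tile with the gripper). Then lay the spatula down on the table, clear of the board and not dropped from a height, and press the drying timer's green button until it clicks. Leave the paint jar, the brush pot and the little plaster hill where they are.

Things in the scene. Friction and masses are not known exactly. Their poses are not given: they have to be found in the camera images.
- board: Fixed wooden turning board, origin on the table under its step; +x (away from the robot, within 17 degrees) over the cork landing, -x into the slatted bay, y along step and slats. Bay, x -104 to 0, y -65 to 65 mm: plywood floor 4 mm thick, two slats with tops at 16 mm, at x -14 to 0 and -98 to -78; the channel between them (64 wide, middle at x -46, 12 high under the tile) is open at both y ends.
- step (a point): Middle of the top edge of the board's step, at the board's x 0, y 0, 28 mm above the table; axes as the board. The cork landing lies level beyond it: x 0 to 135, y -80 to 80 mm. The step stands 12 mm above the slats: when the tile's near (-x) side is lifted by the blade, the tile pivots against the step and, pushed past upright, topples onto the cork.
- tile: Loose square plaster tile 90 x 90 x 10 mm, about 0.14 kg; origin at the centre of its white back face, +z towards its painted face (green with a blue river). It starts painted side up on the two slats, its edge 1 to 4 mm from the step, centred along y to about 10 mm. Turned over, its z axis points down.
- tile_center (a point): Centre of the tile, half-way through its thickness; axes as the tile.
- spatula_grip (a point): Where to hold the loose spatula (0.15 kg): on its wooden handle near the centre of mass, half-way up. Axes: x from handle to blade, z up. The handle is a level bar 130 long, 16 wide, 22 high, from 90 mm behind to 40 mm ahead of this point; its underside is 34 mm and this point 45 mm above the underside of the blade.
- spatula_blade (a point): Centre of the orange nylon blade (100 long, 50 wide, 3 thick), 120 mm ahead of and 43.5 mm below spatula_grip, parallel to the handle; a thin cranked neck joins its rear edge to the handle. At the start the blade lies on the table and the handle's tail in the rest, blade pointing to the robot's left.
- rest: Fixed grey plastic rest for the tail of the spatula's handle, its axes are those of the spatula at the start (x to the blade, within 0.03 rad); the block is 24 x 50 mm, 34 mm high with 10 mm cheeks either side of the handle, and stands 70 mm behind spatula_grip, i.e. centred 90 mm behind the origin.
- key (a joint): Travel of the timer's green push button, m: 0 up, 0.006 fully down (about 5 N, springs back); it clicks at 0.0045.
- key_top (a point): Centre of the top of the green button (30 mm diameter), 52 mm above the table on a white timer box 85 x 75 mm and 34 mm high, fixed to the table. The button's axis is vertical.
- jar: Bystander: green paint jar with blue cap, 56 mm diameter, 65 mm tall; origin under its centre. It and the timer may have swapped places.
- brushpot: Bystander: blue pot with brushes, 72 mm diameter, brushes to 140 mm high; origin under its centre.
- cone_model: Bystander: small plaster hill, 80 mm across, 48 mm tall; origin under its centre.
Not all that is in view belongs to the job. Leave any turquoise look-alike of the part that bears key alone. What is meant by the tile is not orange, and is the larger of those in its own colour.

How it is judged:
By the outcome, as a careful person would: the job done as asked, in the order asked, and still so for the second after the job is handed in, with the robot touching nothing.
It also fails if it takes over 58 s, if anything falls off the work surface, if the arm or the gripper's body presses on something with over 40 N, if the wrist force passes 120 N, or if a joint passes its speed limit or range.

### The arm

A 6-joint arm with a two-finger parallel gripper is mounted at the origin on the work surface. World frame = base frame: x ahead of the robot, y to its left, z up, the work surface at z = 0. Lengths are in m, angles in rad, forces in N, time in s.
With the tool pointing down it reaches from about 0.3 to 0.75 m from the base axis. Payload 8.5 kg.
Tool frame: the origin (TCP) lies midway between the tips of the shut fingers; the grasp point (between the pads) lies 19 mm behind it (arm.hold_point_z is the distance from the TCP to the grasp point, in m); z points along the fingers, x is the direction in which the jaws open and shut, and the axes are right-handed (so a half turn about z gives the same grasp; the last joint's range is limited). The gripper opens to 85 mm and grips with 20 to 120 N. Pads are 22 mm wide; open, the fingers measure 114 mm over their backs; the gripper's body (76 mm by 85 mm) begins 54 mm behind the grasp point. The pads swing forward as they close: fully open they stand 13 mm farther back than shut.
Start: joints at [-1.413, 0.381, 1.297, -0, 1.464, -0.215], TCP at [0.2, -0.512, 0.231] pointing down, gripper open.
Joint ranges: [-3.11, 3.11], [-0.89, 2.33], [0.22, 2.48], [-1.42, 4.56], [0.17, 2.85], [-2.88, 2.88]. Speed limits (rad/s): [2.39, 2.39, 3.14, 3.14, 3.14, 3.14].

### API

Orientations are given as a unit quaternion [x, y, z, w].
In Python, from plant import arm gives the robot as it stands.
- The arm moves only by the tool drive_tool, never from a script. Its argument "commands" is a list of rows, each a list of 7 numbers: the turn, a rotation vector about the world's x, y, z in rad, then the shift along the world's x, y, z in m, then the finger opening in m, from 0 to 0.0854. In form: [[rx, ry, rz, dx, dy, dz, claw], ...]. A call has 1 to 12 rows; each row is the pose to reach, as a shift and turn from the pose commanded when the call began; what a row does not reach only later rows make up. A row lasts 1/10 s, in which the tool goes at most 50 mm and 8.59 degrees, less where a joint would pass 70% of its speed; a pose out of reach is approached as far as the arm can. A call with a gripper value outside its range is refused whole. The fingers move at their own pace and stop on an object; "newtons" is the grip in N (left out, the last holds). Time passes only in rows, so rows that repeat a pose let the fingers close. It gives the time, the measured TCP pose, the force and the opening at its end, in the units of the state.
- arm.observe(): the state, without advancing time (a new reading comes with each control period).
- arm.capture(name): name is "scene" or "top"; returns a dict with "img" (420x560x3 uint8, red, green, blue), "camera_matrix" (3x3 intrinsics, pixels), "camera_from_world" (4x4, takes a point from world to camera coordinates). Camera axes: x right, y down, z forward; pixel columns grow to the right and rows downward; lengths in m; the calibration is good to about 2 mm. A picture is of the moment at which its call begins. There is no depth.
- arm.sign_off(): hands the job in, once; it reports no verdict.
The state is a dict: "time": time; "joints": joint angles; "joint_vel": joint speeds; "tau": joint torques, N m; "position": TCP position; "ee_rot": TCP orientation; "ft_force": force on the tool from outside, world axes, zero at the start; "torque": the same for the moment, N m; "grip_width": finger opening in m.
Only numpy, scipy, OpenCV 4.12 (cv2) and the standard library are available. Lean on these libraries where they do the work, as an engineer would, in place of code of your own. Each camera call takes 0.05 s, during which the arm holds its last target. There are 200 camera calls.

## Working session

There is one attempt and no reset: what is moved stays moved. The work goes in short steps, Python scripts to look and compute and a tool call to move; the robot and the scene stay as the last step left them, time stands still between calls to the robot, and variables do not carry over. Pictures are saved under pics/ and viewed, about 8 in all and at most 12, crops included, and the job is handed in when it is done.

Besides the shell and the picture viewer there is one more tool, called after "Emit:" as name([rows], argument=value, ...), one row to a line, values as JSON. drive_tool: Moves the arm, as the interface text tells. Its arguments: {"type":"object","properties":{"commands":{"type":"array","items":{"type":"array","items":{"type":"number"}}},"newtons":{"type":"number"}},"required":["commands"]}

```bash
mkdir -p pics; ls
cat > h.py <<'E'
import numpy as np, cv2
from plant import arm
def cap(n,save=None):
    c=arm.capture(n)
    if save: cv2.imwrite('pics/'+save,cv2.cvtColor(c['img'],cv2.COLOR_RGB2BGR))
    return c
def ray(c,u,v,z):
    K=np.array(c['camera_matrix']);T=np.array(c['camera_from_world']);R=T[:3,:3];t=T[:3,3]
    o=-R.T@t;d=R.T@np.linalg.inv(K)@np.array([u,v,1.])
    return o+d*(z-o[2])/d[2]
def proj(c,p):
    K=np.array(c['camera_matrix']);T=np.array(c['camera_from_world'])
    q=K@(T[:3,:3]@np.array(p)+T[:3,3]);return q[:2]/q[2]
E
python3 - <<'E'
from h import *
for n in('scene','top'):
    c=cap(n,n+'0.png'); T=np.array(c['camera_from_world']); print(n,np.round(-T[:3,:3].T@T[:3,3],3),np.round(T[:3,:3],2).tolist())
    np.savez(n+'0.npz',**c)
s=arm.observe();print(s)
E
```

```text
pics
scene [ 0.999 -0.659  0.951] [[0.84, 0.55, 0.0], [0.4, -0.61, -0.68], [-0.37, 0.58, -0.73]]
top [0.314 0.06  1.336] [[-0.02, -1.0, -0.01], [-0.98, 0.02, -0.18], [0.18, 0.0, -0.98]]
{'time': 0.1, 'joints': array([-1.41331949e+00,  3.81140005e-01,  1.29815749e+00,  2.39018289e-05,
        1.46362420e+00, -2.15311511e-01]), 'joint_vel': array([-0.00117518, -0.00245204, -0.00101418,  0.00103762,  0.00079167,
       -0.00081772]), 'tau': array([ 3.00717125e-03, -4.49223769e+01, -2.31657690e+01, -1.80916177e-04,
        3.64209147e-03,  2.17878153e-05]), 'position': array([ 0.20027296, -0.5119578 ,  0.23077668]), 'ee_rot': array([ 8.25896688e-01, -5.63821088e-01, -4.47466773e-04, -4.91434877e-04]), 'ft_force': array([-0.6176674 ,  0.13809109,  0.61258476]), 'torque': array([ 0.00485343, -0.00482239, -0.03381664]), 'grip_width': 0.08551943991410774}
```

View pics/top0.png

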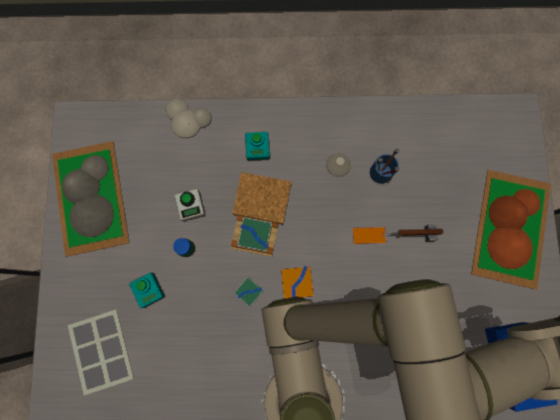

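View pics/scene0.png

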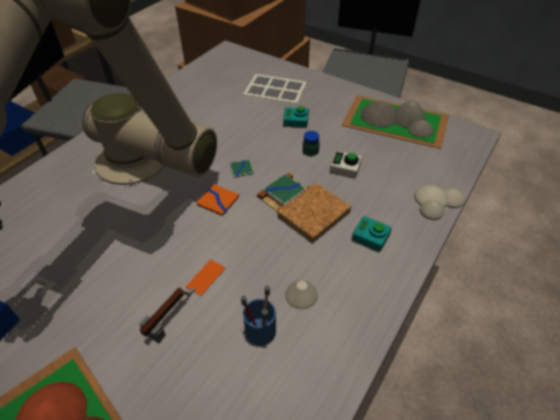

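Top view: the tile candidates are the green one on the board (255,235), a smaller green one (248,291) and an orange one (297,281). I take the board one, which is the larger of the greens. For the timer, the candidates are white (189,204) and turquoise (257,145) and (146,290), so I take the white one. For the blade, orange (369,236) has a neck and handle, and the orange tile (297,281) is not it. Next: measure and check in a crop.

```bash
cat > m.py <<'E'
from h import *
c=dict(np.load('top0.npz')); d=dict(np.load('scene0.npz'))
def rect(c,lo,hi,box,z,name):
    hsv=cv2.cvtColor(c['img'],cv2.COLOR_RGB2HSV); m=cv2.inRange(hsv,np.array(lo),np.array(hi))
    k=np.zeros_like(m);x0,y0,x1,y1=box;k[y0:y1,x0:x1]=m[y0:y1,x0:x1]
    k=cv2.morphologyEx(k,cv2.MORPH_CLOSE,np.ones((5,5)))
    cs,_=cv2.findContours(k,0,1); q=max(cs,key=cv2.contourArea)
    P=np.array([ray(c,u,v,z)[:2] for u,v in q[:,0]],np.float32)*1000
    r=cv2.minAreaRect(P); u=q[:,0].mean(0)
    print(name,'ctr',np.round(r[0],1),'size',np.round(r[1],1),'ang',round(r[2],2),'px',np.round(u)); return r
rect(c,(30,40,25),(125,255,255),(225,210,285,262),.026,'tile')
rect(c,(5,90,60),(24,255,255),(230,170,295,225),.028,'cork')
rect(c,(5,150,90),(25,255,255),(345,222,390,250),.003,'blade')
rect(c,(0,90,20),(15,255,200),(396,222,446,244),.056,'handle')
rect(c,(40,60,20),(85,255,255),(178,190,198,206),.052,'key')
rect(d,(40,60,20),(85,255,255),(340,148,362,166),.052,'key_scene')
rect(d,(5,150,90),(25,255,255),(185,258,230,298),.003,'blade_scene')
for n,(u,v) in dict(jar=(183,247),pot=(384,168),cone=(339,165),orange=(297,281)).items(): print(n,np.round(ray(c,u,v,.05)*1000))
a=c['img'][165:260,225:300];b=c['img'][205:260,340:450]; k=c['img'][180:260,165:215]
f=lambda i,s:cv2.resize(i,None,fx=s,fy=s,interpolation=cv2.INTER_CUBIC)
A=f(a,4);B=f(b,4);Kk=f(k,4)
im=np.zeros((600,800,3),np.uint8);im[:A.shape[0],:A.shape[1]]=A;im[:Kk.shape[0],310:310+Kk.shape[1]]=Kk;im[380:380+B.shape[0],:B.shape[1]]=B
cv2.imwrite('pics/crop0.png',im[:,:,::-1])
E
python3 m.py
```

```text
tile ctr [491.3 135.2] size [89.6 89.2] ang 79.44 px [254. 234.]
cork ctr [591.  114.9] size [160.6 166.2] ang 77.77 px [260. 200.]
blade ctr [ 484.7 -218.4] size [48.7 99.1] ang 1.78 px [369. 235.]
handle ctr [ 485.  -361.6] size [ 16.2 128.5] ang 1.16 px [420. 232.]
key ctr [601.2 340.5] size [31.6 30.4] ang 1.15 px [186. 198.]
key_scene ctr [592.6 335.7] size [48.8 38.6] ang 28.1 px [347. 157.]
blade_scene ctr [ 484.4 -217.9] size [48.4 98.7] ang 0.63 px [205. 277.]
jar [452. 347.  50.]
pot [ 685. -267.   50.]
cone [ 697. -129.   50.]
orange [346.   9.  50.]
```

View pics/crop0.png

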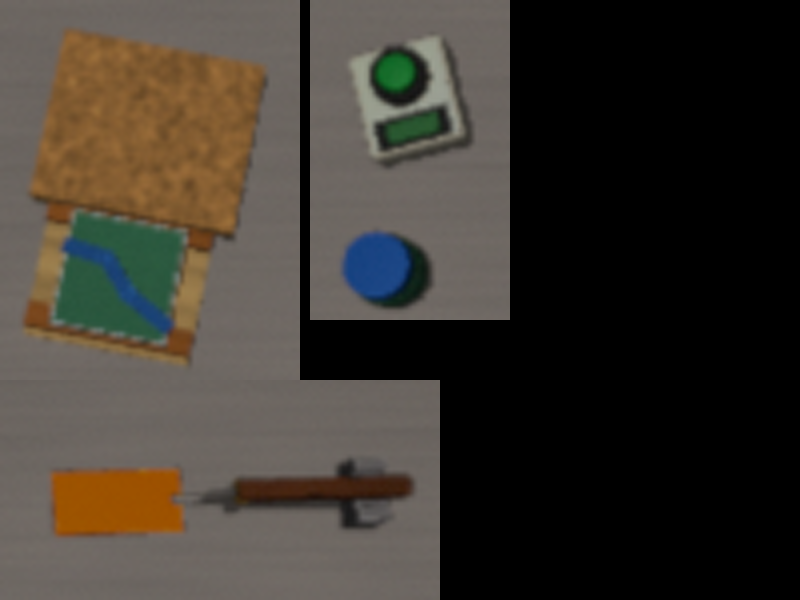

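Crop: it confirms the green tile with the blue river on the slats, the white timer with its green button, and the orange spatula with its tail in the grey rest. The spatula grip is about (485,-338) with yaw near 90.7°. The board yaw is about -11°, with the step at about (538,126). Now I move above the grip.

Emit:
drive_tool([
  [0,0,1.21,0.285,0.174,-0.1,0.06],
  [0,0,1.21,0.285,0.174,-0.1,0.06],
  [0,0,1.21,0.285,0.174,-0.1,0.06],
  [0,0,1.21,0.285,0.174,-0.1,0.06],
  [0,0,1.21,0.285,0.174,-0.1,0.06],
  [0,0,1.21,0.285,0.174,-0.1,0.06],
  [0,0,1.21,0.285,0.174,-0.1,0.06],
  [0,0,1.21,0.285,0.174,-0.1,0.06],
  [0,0,1.21,0.285,0.174,-0.1,0.06],
  [0,0,1.21,0.285,0.174,-0.1,0.06],
  [0,0,1.21,0.285,0.174,-0.1,0.06],
], newtons=60)

```text
time: 1.2
position: [0.4847, -0.3389, 0.1316]
ee_rot: [1.0, 0.004, 0.0, 0.0]
ft_force: [-0.2, 0.2, -0.5]
grip_width: 0.0598
```

Emit:
drive_tool([
  [0,0,0,0,0.001,-0.05,0.06],
  [0,0,0,0,0.001,-0.085,0.06],
  [0,0,0,0,0.001,-0.105,0.06],
  [0,0,0,0,0.001,-0.105,0.06],
  [0,0,0,0,0.001,-0.105,0.0],
  [0,0,0,0,0.001,-0.105,0.0],
  [0,0,0,0,0.001,-0.105,0.0],
  [0,0,0,0,0.001,-0.105,0.0],
  [0,0,0,0,0.001,-0.105,0.0],
  [0,0,0,0,0.001,-0.105,0.0],
], newtons=80)

```text
time: 2.2
position: [0.4858, -0.3378, 0.0279]
ee_rot: [1.0, 0.006, 0.001, 0.001]
ft_force: [-1.1, 1.1, 7.6]
grip_width: 0.0146
```

Emit:
drive_tool([
  [0,0,0,0,0,0.03,0.0],
  [0,0,0,0,0,0.07,0.0],
  [0,0,0,0,0,0.1,0.0],
  [0,0,0,0,0,0.1,0.0],
  [0,0,0,0,0,0.1,0.0],
])

```text
time: 2.7
position: [0.4852, -0.337, 0.1265]
ee_rot: [1.0, 0.006, 0.0, 0.0]
ft_force: [-0.7, -0.8, -1.9]
grip_width: 0.0147
```

Run:
```python
from h import *
s=arm.observe();print(s['position'],s['ee_rot'],s['grip_width'],s['ft_force'])
c=cap('top'); d=cap('scene')
cv2.imwrite('pics/l1.png',np.hstack([cv2.resize(d['img'][150:350,60:330],None,fx=2,fy=2),cv2.resize(c['img'][190:290,330:460],None,fx=2,fy=4)])[:,:,::-1])
from scipy.spatial.transform import Rotation as R
rt=R.from_quat(s['ee_rot']); 
def blade(c,z,box):
    hsv=cv2.cvtColor(c['img'],cv2.COLOR_RGB2HSV); m=cv2.inRange(hsv,(5,150,90),(25,255,255))
    k=np.zeros_like(m);x0,y0,x1,y1=box;k[y0:y1,x0:x1]=m[y0:y1,x0:x1]
    cs,_=cv2.findContours(k,0,1); q=max(cs,key=cv2.contourArea)
    r=cv2.minAreaRect(np.array([ray(c,u,v,z)[:2] for u,v in q[:,0]],np.float32)*1000);print(r)
z=s['position'][2]-.025
blade(c,z,(330,200,410,270)); blade(d,z,(180,200,290,310))
```

```text
[ 0.48520219 -0.3370364   0.12654273] [9.99982180e-01 5.96063724e-03 2.20006557e-04 2.48935178e-04] 0.01471915009351512 [-0.66443806 -0.8364626  -1.90318411]
((483.65771484375, -217.0384521484375), (49.50638961791992, 100.67965698242188), 1.1655083894729614)
((483.8514099121094, -216.7726287841797), (48.288944244384766, 98.97698974609375), 1.4554057121276855)
```

Lifted with the handle held. Both views agree on the blade at (483.8,-217), yaw about 91°. Now to the pre-insertion pose, in line with the channel.

Emit:
drive_tool([
  [0,0,-0.04,-0.008,0.045,0,0],
  [0,0,-0.09,-0.017,0.09,0,0],
  [0,0,-0.14,-0.026,0.135,0,0],
  [0,0,-0.18,-0.034,0.18,0,0],
  [0,0,-0.209,-0.042,0.227,0,0],
  [0,0,-0.209,-0.042,0.227,-0.03,0],
  [0,0,-0.209,-0.042,0.227,-0.06,0],
  [0,0,-0.209,-0.042,0.227,-0.09,0],
  [0,0,-0.209,-0.042,0.227,-0.09,0],
  [0,0,-0.209,-0.042,0.227,-0.09,0],
])

```text
time: 3.8
position: [0.4431, -0.1101, 0.0362]
ee_rot: [0.995, -0.098, -0.001, -0.0]
ft_force: [0.4, -0.5, -2.0]
grip_width: 0.0149
```

Run:
```python
from h import *
s=arm.observe();print(s['position'],s['ee_rot'],s['grip_width'],s['ft_force'])
c=cap('top','t2.png'); d=cap('scene','s2.png')
def rect(c,lo,hi,z,box,n):
    hsv=cv2.cvtColor(c['img'],cv2.COLOR_RGB2HSV); m=cv2.inRange(hsv,lo,hi)
    k=np.zeros_like(m);x0,y0,x1,y1=box;k[y0:y1,x0:x1]=m[y0:y1,x0:x1];k=cv2.morphologyEx(k,cv2.MORPH_CLOSE,np.ones((5,5)))
    cs,_=cv2.findContours(k,0,1); q=max(cs,key=cv2.contourArea)
    r=cv2.minAreaRect(np.array([ray(c,u,v,z)[:2] for u,v in q[:,0]],np.float32)*1000);print(n,np.round(r[0],1),np.round(r[1],1),round(r[2],2))
z=s['position'][2]-.025
rect(c,(5,150,90),(25,255,255),z,(282,205,345,262),'blade top')
rect(c,(30,40,25),(125,255,255),.026,(225,210,285,262),'tile top')
rect(d,(30,60,25),(125,255,255),.026,(260,172,307,208),'tile scene')
cv2.imwrite('pics/c2.png',np.vstack([cv2.resize(d['img'][150:250,190:370],None,fx=3,fy=3,interpolation=2),cv2.resize(c['img'][180:280,220:400],None,fx=3,fy=3,interpolation=2)])[:,:,::-1])
```

```text
[ 0.44308223 -0.11011163  0.03618661] [ 9.95149687e-01 -9.83673723e-02 -9.00830281e-04 -3.84828453e-04] 0.014876797799267415 [ 0.43005999 -0.54811198 -2.04829246]
blade top [466.8   6.4] [98.2 49.2] 78.63
tile top [487.3 136.6] [89.1 96.9] 78.59
tile scene [489.6 137.8] [90. 85.] 81.55
```

View pics/c2.png

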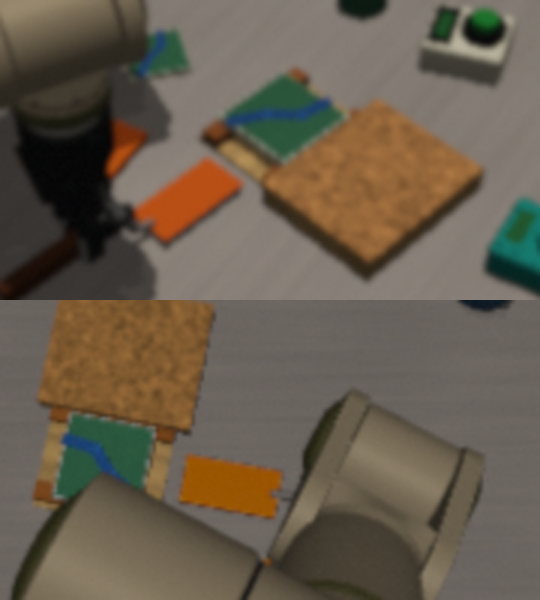

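The scene half shows the blade level and aligned with the channel; the top half has it at about (232,487) pointing at the tile at (105,455). Insert in steps.

Emit:
drive_tool([
  [0,0,0,0.005,0.025,0,0],
  [0,0,0,0.0095,0.05,0,0],
  [0,0,0,0.012,0.0625,0,0],
  [0,0,0,0.0145,0.075,0,0],
  [0,0,0,0.0145,0.075,0,0],
])

```text
time: 4.4
position: [0.4581, -0.0344, 0.0368]
ee_rot: [0.995, -0.098, 0.0, 0.0]
ft_force: [0.5, -0.5, -1.9]
grip_width: 0.0149
```

No contact force. Continue.

Emit:
drive_tool([
  [0,0,0,0.003,0.016,0,0],
  [0,0,0,0.006,0.032,0,0],
  [0,0,0,0.009,0.048,0,0],
  [0,0,0,0.009,0.048,0,0],
])

```text
time: 4.8
position: [0.4671, 0.0133, 0.0365]
ee_rot: [0.995, -0.098, 0.0, 0.0]
ft_force: [-0.0, -0.0, -1.7]
grip_width: 0.0147
```

Run:
```python
from h import *
s=arm.observe();print(s['position'],s['ee_rot'],s['grip_width'],s['ft_force'],s['joints'])
d=cap('scene');c=cap('top')
cv2.imwrite('pics/c3.png',np.hstack([cv2.resize(d['img'][150:240,220:340],None,fx=4,fy=4,interpolation=2),cv2.resize(c['img'][190:280,220:300],None,fx=4,fy=4,interpolation=2)])[:,:,::-1])
```

```text
[0.46705362 0.01327321 0.03646891] [ 9.95213087e-01 -9.77285791e-02  1.88278051e-04  1.16147292e-05] 0.014677936603773109 [-0.01156976 -0.00237298 -1.71379762] [-2.25807389e-01  4.96365468e-01  1.79272412e+00  3.32133551e-05
  8.52126623e-01 -3.00596140e-02]
```

View pics/c3.png

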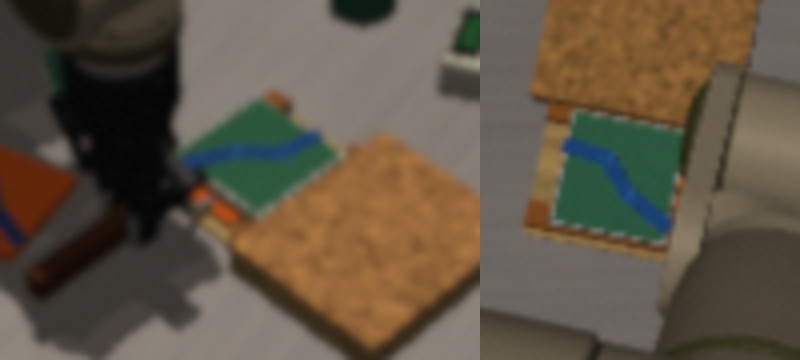

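The crop shows the tile still flat, the orange blade visible only in the channel mouth (215,205 in the left half), and no load. The tool plane (j1=-0.226) nearly coincides with the board's, so the flip is almost pure wrist pitch. Compute the flip waypoints.

```bash
cat > flip.py <<'E'
import numpy as np
a=np.deg2rad(79.0);by=np.array([np.cos(a),np.sin(a),0]);bx=np.array([by[1],-by[0],0])
H=24.9; C0=np.array([-45.7,11.6]); T0=C0+[0,H]
cs=lambda d:np.array([np.cos(np.deg2rad(d)),np.sin(np.deg2rad(d))])
def out(phi,C,tag):
    c,s=cs(phi); T=C+H*np.array([s,c]); d=(T-T0)/1000
    r=np.deg2rad(phi)*by; p=d[0]*bx
    print('[%.3f,%.3f,0, %.4f,%.4f,%.4f,0],'%(r[0],r[1],p[0],p[1],d[1]),tag)
for phi in (5,10,15,20,25,30,35,40,45,50,55,60,65):
    th=phi-4; c,s=cs(th); piv=np.array([-max(0,10*s-2),16.]); L=piv+70.7*np.array([-c,s])
    c,s=cs(phi); out(phi,L+25*np.array([c,-s]),phi)
for R in [(-17,39),(-14,45),(-9,51),(-4,56),(1,60),(6,63),(11,65),(16,67)]:
    c,s=cs(65); out(65,np.array(R)+25*np.array([-c,s]),R)
E
python3 flip.py
```

```text
[0.017,0.086,0, 0.0020,-0.0004,0.0034,0], 5
[0.033,0.171,0, 0.0043,-0.0008,0.0071,0], 10
[0.050,0.257,0, 0.0068,-0.0013,0.0106,0], 15
[0.067,0.343,0, 0.0088,-0.0017,0.0138,0], 20
[0.083,0.428,0, 0.0111,-0.0022,0.0168,0], 25
[0.100,0.514,0, 0.0136,-0.0026,0.0196,0], 30
[0.117,0.600,0, 0.0164,-0.0032,0.0220,0], 35
[0.133,0.685,0, 0.0194,-0.0038,0.0241,0], 40
[0.150,0.771,0, 0.0226,-0.0044,0.0258,0], 45
[0.167,0.857,0, 0.0261,-0.0051,0.0272,0], 50
[0.183,0.942,0, 0.0296,-0.0058,0.0282,0], 55
[0.200,1.028,0, 0.0333,-0.0065,0.0289,0], 60
[0.216,1.114,0, 0.0371,-0.0072,0.0292,0], 65
[0.216,1.114,0, 0.0400,-0.0078,0.0357,0], (-17, 39)
[0.216,1.114,0, 0.0429,-0.0083,0.0417,0], (-14, 45)
[0.216,1.114,0, 0.0478,-0.0093,0.0477,0], (-9, 51)
[0.216,1.114,0, 0.0527,-0.0102,0.0527,0], (-4, 56)
[0.216,1.114,0, 0.0576,-0.0112,0.0567,0], (1, 60)
[0.216,1.114,0, 0.0625,-0.0122,0.0597,0], (6, 63)
[0.216,1.114,0, 0.0674,-0.0131,0.0617,0], (11, 65)
[0.216,1.114,0, 0.0723,-0.0141,0.0637,0], (16, 67)
```

Emit:
drive_tool([
  [0.017,0.086,0,0.002,-0.0004,0.0034,0],
  [0.033,0.171,0,0.0043,-0.0008,0.0071,0],
  [0.05,0.257,0,0.0068,-0.0013,0.0106,0],
  [0.067,0.343,0,0.0088,-0.0017,0.0138,0],
  [0.083,0.428,0,0.0111,-0.0022,0.0168,0],
  [0.1,0.514,0,0.0136,-0.0026,0.0196,0],
  [0.1,0.514,0,0.0136,-0.0026,0.0196,0],
])

```text
time: 5.6
position: [0.4815, 0.0087, 0.0549]
ee_rot: [0.961, -0.096, -0.258, -0.024]
ft_force: [0.7, 0.8, -3.0]
grip_width: 0.0147
```

Run:
```python
from h import *
s=arm.observe();print(s['position'],s['ee_rot'],s['grip_width'],s['ft_force'],s['torque'],s['joints'])
d=cap('scene');c=cap('top')
cv2.imwrite('pics/c4.png',np.hstack([cv2.resize(d['img'][140:240,200:340],None,fx=4,fy=4,interpolation=2),cv2.resize(c['img'][180:280,230:280],None,fx=4,fy=4,interpolation=2)])[:,:,::-1])
```

```text
[0.48146166 0.00870897 0.05490978] [ 0.96108843 -0.09568134 -0.25798523 -0.02444852] 0.014729103283639581 [ 0.68772077  0.78147211 -2.95077678] [-0.2497998  -0.42743855  0.04125859] [-0.22091124  0.69584889  1.39816374 -0.01361349  1.57168529 -0.01881542]
```

View pics/c4.png

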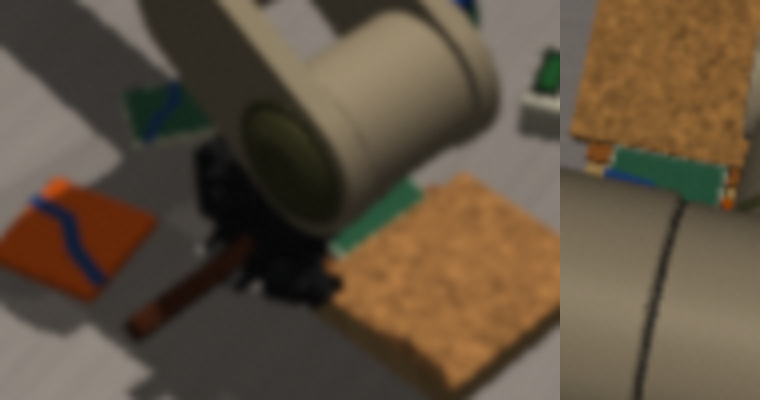

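The tile tilts with the blade (only its step-side strip shows from above), the load is about 1 N, and the gripper is clear of it. Continue to 65°, then push over.

Emit:
drive_tool([
  [0.017,0.086,0,0.0028,-0.0006,0.0024,0],
  [0.033,0.171,0,0.0058,-0.0012,0.0045,0],
  [0.05,0.257,0,0.009,-0.0018,0.0062,0],
  [0.067,0.343,0,0.0125,-0.0025,0.0076,0],
  [0.083,0.428,0,0.016,-0.0032,0.0086,0],
  [0.1,0.514,0,0.0197,-0.0039,0.0093,0],
  [0.116,0.6,0,0.0235,-0.0046,0.0096,0],
  [0.116,0.6,0,0.0235,-0.0046,0.0096,0],
])

```text
time: 6.5
position: [0.5035, 0.0053, 0.0639]
ee_rot: [0.839, -0.083, -0.536, -0.05]
ft_force: [-1.2, 0.7, -2.3]
grip_width: 0.0144
```

Emit:
drive_tool([
  [0,0,0,0.003,-0.0006,0.0065,0],
  [0,0,0,0.006,-0.0011,0.0125,0],
  [0,0,0,0.0105,-0.002,0.0185,0],
  [0,0,0,0.0155,-0.003,0.0235,0],
  [0,0,0,0.0205,-0.004,0.0275,0],
  [0,0,0,0.0255,-0.005,0.0305,0],
  [0,0,0,0.03,-0.006,0.0325,0],
  [0,0,0,0.035,-0.007,0.0345,0],
  [0,0,0,0.035,-0.007,0.0345,0],
])

```text
time: 7.4
position: [0.5394, -0.0015, 0.0999]
ee_rot: [0.839, -0.083, -0.535, -0.05]
ft_force: [-0.3, 0.4, -2.5]
grip_width: 0.0145
```

Run:
```python
from h import *
s=arm.observe();print(s['position'],s['ee_rot'],s['grip_width'],s['ft_force'],s['torque'],s['joints'])
d=cap('scene');c=cap('top')
cv2.imwrite('pics/c5.png',np.hstack([cv2.resize(d['img'][140:250,200:380],None,fx=3,fy=3,interpolation=2),cv2.resize(c['img'][150:260,220:300],None,fx=3,fy=3,interpolation=2)])[:,:,::-1])
```

```text
[ 0.53940518 -0.00154233  0.09989404] [ 0.83934382 -0.08305866 -0.53489234 -0.04993397] 0.014505723758388682 [-0.34714384  0.40262069 -2.47666684] [-0.1489004  -0.71877251 -0.00170741] [-0.21302021  1.01782404  0.85745403 -0.02858931  2.40029466 -0.02454498]
```

View pics/c5.png

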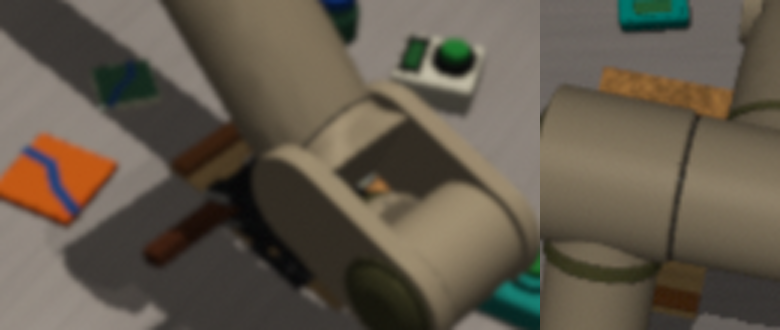

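The tile is gone from the bay, but the arm hides the cork. There is no load on the blade. Raise, then withdraw along -y to see.

Emit:
drive_tool([
  [0,0,0,0,0,0.03,0],
  [0,0,0,0,0,0.06,0],
  [0,0,0,-0.01,-0.045,0.07,0],
  [0,0,0,-0.02,-0.09,0.08,0],
  [0,-0.1,0,-0.03,-0.135,0.08,0],
  [-0.03,-0.25,0,-0.04,-0.18,0.08,0],
  [-0.06,-0.4,0,-0.04,-0.22,0.08,0],
  [-0.09,-0.55,0,-0.04,-0.26,0.08,0],
  [-0.13,-0.7,0,-0.04,-0.3,0.08,0],
  [-0.16,-0.84,0,-0.04,-0.33,0.08,0],
  [-0.19,-0.98,0,-0.04,-0.35,0.08,0],
  [-0.216,-1.114,0,-0.04,-0.35,0.08,0],
])

```text
time: 8.7
position: [0.4982, -0.3537, 0.1803]
ee_rot: [0.995, -0.1, 0.003, 0.001]
ft_force: [-0.1, 0.6, -2.1]
grip_width: 0.0143
```

Run:
```python
from h import *
s=arm.observe();print(s['position'],s['ee_rot'],s['grip_width'],s['ft_force'])
d=cap('scene');c=cap('top')
np.savez('top6.npz',**c);np.savez('scene6.npz',**d)
cv2.imwrite('pics/c6.png',np.hstack([cv2.resize(d['img'][130:340,130:390],None,fx=2,fy=2,interpolation=2),cv2.resize(c['img'][150:290,220:350],None,fx=2,fy=3,interpolation=2)])[:,:,::-1])
```

```text
[ 0.49819017 -0.35370005  0.18032434] [ 9.94980087e-01 -1.00025240e-01  2.95648704e-03  9.14822961e-04] 0.014342002644244286 [-0.083369    0.6268786  -2.08487656]
```

View pics/c6.png

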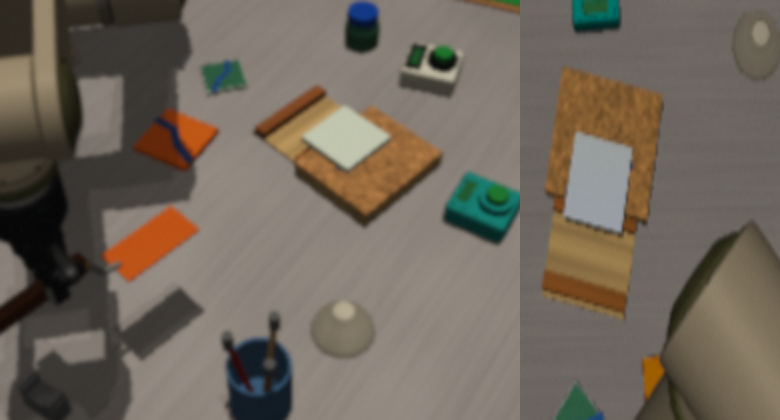

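The tile lies white back up, flat on the cork near the step, with both views agreeing. Now lay the spatula on free table near (0.46,-0.24). It goes tail down by about 12°, so tail and blade rear touch the table together.

Emit:
drive_tool([
  [0.05,-0.01,0,-0.01,0.03,-0.03,0],
  [0.1,-0.02,0,-0.02,0.06,-0.06,0],
  [0.15,-0.03,0,-0.03,0.09,-0.09,0],
  [0.205,-0.04,0,-0.038,0.114,-0.12,0],
  [0.205,-0.04,0,-0.038,0.114,-0.14,0],
  [0.205,-0.04,0,-0.038,0.114,-0.15,0],
  [0.205,-0.04,0,-0.038,0.114,-0.158,0],
  [0.205,-0.04,0,-0.038,0.114,-0.162,0],
  [0.205,-0.04,0,-0.038,0.114,-0.162,0],
])

```text
time: 9.7
position: [0.4612, -0.2376, 0.0181]
ee_rot: [0.99, -0.098, 0.01, -0.104]
ft_force: [0.2, -0.0, -1.4]
grip_width: 0.0149
```

Run:
```python
from h import *
s=arm.observe();print(s['position'],s['ee_rot'],s['ft_force'],s['torque'])
def rect(c,z,box,n):
    c=dict(np.load(c)); hsv=cv2.cvtColor(c['img'],cv2.COLOR_RGB2HSV); m=cv2.inRange(hsv,(0,0,140),(180,60,255))
    k=np.zeros_like(m);x0,y0,x1,y1=box;k[y0:y1,x0:x1]=m[y0:y1,x0:x1]
    cs,_=cv2.findContours(k,0,1); q=max(cs,key=cv2.contourArea)
    r=cv2.minAreaRect(np.array([ray(c,u,v,z)[:2] for u,v in q[:,0]],np.float32)*1000);print(n,np.round(r[0],1),np.round(r[1],1),round(r[2],2))
rect('top6.npz',.038,(238,190,276,230),'tile top');rect('scene6.npz',.038,(278,178,328,216),'tile scene')
```

```text
[ 0.46121885 -0.23764096  0.01807839] [ 0.98974409 -0.09771421  0.00972844 -0.10374933] [ 0.24975046 -0.01588241 -1.38565502] [-0.13978043  0.08342709 -0.0292754 ]
tile top [563.2 120.4] [89.4 88.5] 77.97
tile scene [548.6 128.6] [ 96.6 116.8] 77.77
```

Emit:
drive_tool([
  [0,0,0,0,0,-0.002,0],
  [0,0,0,0,0,-0.003,0],
  [0,0,0,0,0,-0.003,0],
])

```text
time: 10.0
position: [0.461, -0.2375, 0.0152]
ee_rot: [0.99, -0.098, 0.01, -0.104]
ft_force: [-1.2, 0.4, -1.5]
grip_width: 0.0146
```

Emit:
drive_tool([
  [0,0,0,0,0,-0.001,0],
  [0,0,0,0,0,-0.0025,0],
  [0,0,0,0,0,-0.0025,0],
])

```text
time: 10.3
position: [0.461, -0.2375, 0.0126]
ee_rot: [0.99, -0.098, 0.01, -0.104]
ft_force: [0.5, 0.0, -0.7]
grip_width: 0.0151
```

Emit:
drive_tool([
  [0,0,0,0,0,-0.001,0],
  [0,0,0,0,0,-0.0015,0],
  [0,0,0,0,0,-0.0015,0],
])

```text
time: 10.6
position: [0.461, -0.2375, 0.0124]
ee_rot: [0.99, -0.098, 0.01, -0.104]
ft_force: [-4.2, 1.1, 14.9]
grip_width: 0.0145
```

Contact at the expected height (12.4 mm). Ease off, release, and withdraw along the tool axis.

Emit:
drive_tool([
  [0,0,0,0,0,0.001,0],
  [0,0,0,0,0,0.001,0.02],
  [0,0,0,0,0,0.001,0.03],
  [0,0,0,0,0,0.001,0.045],
  [0,0,0,0,0,0.001,0.045],
  [0,0,0,0,0,0.001,0.045],
  [0,0,0,-0.001,-0.005,0.025,0.045],
  [0,0,0,-0.003,-0.012,0.06,0.045],
  [0,0,0,-0.004,-0.02,0.1,0.045],
  [0,0,0,-0.005,-0.024,0.12,0.045],
  [0,0,0,-0.006,-0.03,0.15,0.045],
])

```text
time: 11.7
position: [0.4545, -0.2672, 0.1616]
ee_rot: [0.99, -0.098, 0.009, -0.104]
ft_force: [-0.6, 0.1, -0.3]
grip_width: 0.0449
```

Run:
```python
from h import *
s=arm.observe();print(s['position'],s['ee_rot'],s['grip_width'],s['ft_force'])
d=cap('scene');c=cap('top')
cv2.imwrite('pics/c7.png',np.hstack([cv2.resize(d['img'][110:340,130:380],None,fx=2,fy=2,interpolation=2),cv2.resize(c['img'][140:370,120:270],None,fx=2,fy=2,interpolation=2)])[:,:,::-1])
# key: use both views, triangulate
def cen(c,box):
    hsv=cv2.cvtColor(c['img'],cv2.COLOR_RGB2HSV); m=cv2.inRange(hsv,(40,110,60),(85,255,255));x0,y0,x1,y1=box
    k=np.zeros_like(m);k[y0:y1,x0:x1]=m[y0:y1,x0:x1]
    cs,_=cv2.findContours(k,0,1); q=max(cs,key=cv2.contourArea)
    (u,v),(w,h),a=cv2.minAreaRect(q); return u,v,w,h
for c,b in((c,(178,185,200,205)),(d,(338,146,364,168))):
    u=cen(c,b);print(u,np.round(ray(c,u[0],u[1],.052)*1000,1))
```

```text
[ 0.45445517 -0.26716926  0.16162446] [ 0.98967464 -0.09793218  0.0092852  -0.10424577] 0.0449494583934385 [-0.60023257  0.11063101 -0.25233002]
(185.5, 197.5, 9.0, 9.0) [602.7 342.   52. ]
(351.75, 156.24998474121094, 7.071067810058594, 6.363960266113281) [601. 344.  52.]
```

View pics/c7.png

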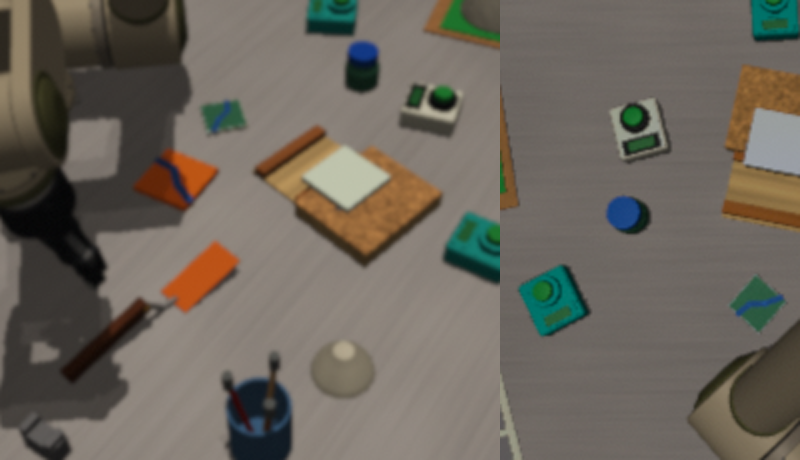

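The spatula lies on the table at about (150,305), clear of the board, rest and bystanders, and the jar and hill are unmoved. The tile is white side up at (345,175). The key is at (602,342), two views within 2 mm. Go above it with the fingers shut.

Emit:
drive_tool([
  [-0.05,0.01,0,0.012,0.045,0.04,0],
  [-0.1,0.02,0,0.024,0.09,0.04,0],
  [-0.15,0.03,0,0.036,0.14,0.04,0],
  [-0.208,0.04,0,0.048,0.19,0.04,0],
  [-0.208,0.04,0,0.06,0.24,0.04,0],
  [-0.208,0.04,0,0.072,0.285,0.04,0],
  [-0.208,0.04,0,0.084,0.33,0.04,0],
  [-0.208,0.04,0,0.096,0.375,0.04,0],
  [-0.208,0.04,0,0.108,0.42,0.04,0],
  [-0.208,0.04,0,0.12,0.465,0.04,0],
  [-0.208,0.04,0,0.132,0.51,0.04,0],
  [-0.208,0.04,0,0.14,0.55,0.04,0],
])

```text
time: 13.0
position: [0.5948, 0.285, 0.1998]
ee_rot: [0.995, -0.098, -0.0, 0.002]
ft_force: [0.3, -1.0, 0.3]
grip_width: -0.0001
```

Emit:
drive_tool([
  [0,0,0,0.0075,0.035,0,0],
  [0,0,0,0.0075,0.059,0,0],
  [0,0,0,0.0075,0.059,-0.05,0],
  [0,0,0,0.0075,0.059,-0.09,0],
  [0,0,0,0.0075,0.059,-0.12,0],
  [0,0,0,0.0075,0.059,-0.135,0],
  [0,0,0,0.0075,0.059,-0.135,0],
])

```text
time: 13.7
position: [0.6008, 0.3412, 0.0624]
ee_rot: [0.995, -0.098, -0.003, 0.003]
ft_force: [-0.8, -0.0, -0.8]
grip_width: -0.0001
```

Emit:
drive_tool([
  [0,0,0,0.001,0.001,-0.006,0],
  [0,0,0,0.001,0.001,-0.01,0],
  [0,0,0,0.001,0.001,-0.013,0],
  [0,0,0,0.001,0.001,-0.0145,0],
  [0,0,0,0.001,0.001,-0.016,0],
  [0,0,0,0.001,0.001,-0.017,0],
  [0,0,0,0.001,0.001,-0.017,0],
])

```text
time: 14.4
position: [0.6039, 0.3428, 0.0501]
ee_rot: [0.995, -0.098, 0.001, 0.001]
ft_force: [1.2, 1.2, 6.6]
grip_width: -0.0
```

Emit:
drive_tool([
  [0,0,0,0,0,-0.001,0],
  [0,0,0,0,0,-0.002,0],
  [0,0,0,0,0,-0.002,0],
])

```text
time: 14.7
position: [0.604, 0.3429, 0.0499]
ee_rot: [0.995, -0.098, 0.002, 0.001]
ft_force: [-4.0, -0.8, 16.4]
grip_width: -0.0002
```

Stiff contact at z 0.050, so the button may be fully down or I may be touching its collar. One close look.

Run:
```python
from h import *
s=arm.observe();print(s['position'],s['ft_force'],s['torque'])
d=cap('scene');c=cap('top')
print(proj(d,s['position']),proj(c,s['position']),proj(d,[.602,.343,.052]))
f=lambda i,n:cv2.resize(i,None,fx=n,fy=n,interpolation=2)
d0=np.load('scene0.npz')['img']
cv2.imwrite('pics/c8.png',np.hstack([f(d['img'][125:185,315:380],6),f(d0[125:185,315:380],6)])[:,:,::-1])
```

```text
[0.60395074 0.34289356 0.04986228] [-3.961827   -0.75017824 16.37174613] [-0.18774725  0.76057772 -0.05076486]
[352.37056441 157.32488202] [185.37725394 197.27119471] [351.89467135 156.53983177]
```

View pics/c8.png

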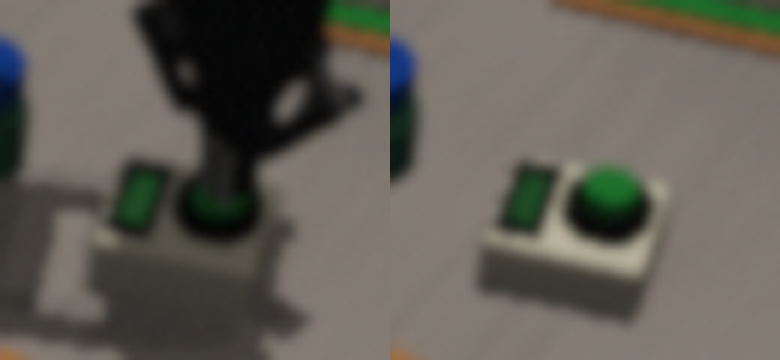

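The tip sits at the centre of the button, which now looks sunk level with its collar (left) compared with before (right). Press slightly harder and hold to be sure, then lift off.

Emit:
drive_tool([
  [0,0,0,-0.001,0,-0.0015,0],
  [0,0,0,-0.001,0,-0.0015,0],
  [0,0,0,-0.001,0,-0.0015,0],
])

```text
time: 15.1
position: [0.6039, 0.3429, 0.0498]
ee_rot: [0.995, -0.098, 0.003, 0.0]
ft_force: [-3.3, -1.7, 22.7]
grip_width: 0.0
```

Stiff at 23 N with no more travel. Lift in small steps to check that the button follows up over about 6 mm.

Emit:
drive_tool([
  [0,0,0,0,0,0.006,0],
  [0,0,0,0,0,0.006,0],
  [0,0,0,0,0,0.006,0],
])

```text
time: 15.4
position: [0.6029, 0.3426, 0.0519]
ee_rot: [0.995, -0.098, 0.001, 0.001]
ft_force: [2.5, 1.3, 3.9]
grip_width: -0.0
```

Emit:
drive_tool([
  [0,0,0,0,0,0.002,0],
  [0,0,0,0,0,0.002,0],
  [0,0,0,0,0,0.002,0],
])

```text
time: 15.7
position: [0.6024, 0.3425, 0.0533]
ee_rot: [0.995, -0.098, 0.0, 0.002]
ft_force: [2.0, 0.7, 2.7]
grip_width: 0.0002
```

Emit:
drive_tool([
  [0,0,0,0,0,0.003,0],
  [0,0,0,0,0,0.003,0],
  [0,0,0,0,0,0.003,0],
])

```text
time: 16.0
position: [0.6019, 0.3425, 0.0561]
ee_rot: [0.995, -0.098, -0.001, 0.002]
ft_force: [0.0, 0.5, 1.2]
grip_width: -0.0002
```

The spring force falls 3.9, 2.7, 1.2 N over 0.052 to 0.056, so the button went its full travel from 0.056 down to 0.050, past the click. Retreat and make a final check.

Emit:
drive_tool([
  [0,0,0,0,0,0.03,0],
  [0,0,0,0,0,0.08,0],
  [0,0,0,0,0,0.13,0],
  [0,0,0,-0.03,-0.04,0.15,0],
  [0,0,0,-0.07,-0.07,0.15,0],
  [0,0,0,-0.1,-0.1,0.15,0],
  [0,0,0,-0.1,-0.1,0.15,0],
])

```text
time: 16.7
position: [0.4975, 0.2399, 0.206]
ee_rot: [0.995, -0.099, -0.003, 0.003]
ft_force: [1.0, 0.2, 0.4]
grip_width: 0.0002
```

Run:
```python
from h import *
s=arm.observe();print(s['time'],s['position'],s['ft_force'],abs(s['joint_vel']).max())
d=cap('scene');c=cap('top')
cv2.imwrite('pics/c9.png',np.hstack([d['img'][100:420,60:500],c['img'][100:420,130:460]])[:,:,::-1])
```

```text
16.7 [0.49745712 0.23991878 0.20596002] [0.98011183 0.2100548  0.37953413] 0.17991279125527526
```

View pics/c9.png

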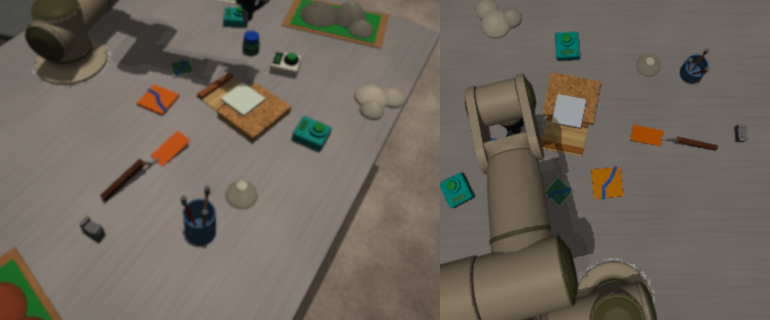

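The tile is white side up on the cork (245,98), the spatula is on the table (145,165), and the button is up again. The jar, pot and hill are in place. Hand in.

Emit:
drive_tool([
  [0,0,0,0,0,0,0],
  [0,0,0,0,0,0,0],
  [0,0,0,0,0,0,0],
])

```text
time: 17.1
position: [0.5029, 0.2431, 0.2061]
ee_rot: [0.995, -0.098, 0.0, 0.001]
ft_force: [-0.3, 0.9, -0.0]
grip_width: -0.0001
```

```bash
python3 -c "from plant import arm; print(arm.sign_off())"
```

```text
the job is handed in; nothing more can be done
None
```

The tile is flipped onto the cork with its white back up, the spatula is lying on the table, and the green button has been pressed. I handed the job in at about 17 s.

- **Tile:** I slid the blade under it along the channel, tilted the blade to 65° and pushed the tile over the step. In the top view it measures 89 x 88 mm at cork height, so it lies flat. Its centre is about 26 mm beyond the step, so its near edge overhangs the step by roughly 19 mm. I left it there rather than risk nudging it. The scene-camera check of its position failed because the colour mask picked up other white areas, so that figure comes from the top view only.
- **Spatula:** I set it down until it touched the table (about 15 N), eased off and then released it. Its tail and blade rear both rest on the table, clear of the board and the rest.
- **Button:** I could not see or read the click itself. The button bottomed at about 23 N and then pushed back over about 6 mm as I lifted, so it went well past the 4.5 mm click point. The tip met it about 4 mm higher than the given heights implied.
- **Bystanders:** in the last picture the brush pot and plaster hill look unmoved. The paint jar shows in place in the scene view but is hidden by the arm from above.

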